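# Register a blank for laser marking and set the power

## Robot

A 7-joint arm with a two-finger parallel gripper is mounted at the origin on the work surface. World frame = base frame: x ahead of the robot, y to its left, z up, the work surface at z = 0. Lengths are in m, angles in degrees, forces in N, time in s.
With the tool pointing down it reaches from about 0.4 to 0.925 m from the base axis. Payload 5.6 kg.
Tool frame: the origin (TCP) lies at the very end of the fingers, on their centre line; the grasp point (between the pads) lies 19 mm behind it; z points along the fingers, y is the line along which they close (so a half turn about z gives the same grasp; the last joint's range is limited). The gripper opens to 85 mm and grips with 20 to 120 N. Pads are 22 mm wide; open, the fingers measure 114 mm over their backs; the gripper's body (76 mm by 85 mm) begins 54 mm behind the grasp point. The pads swing forward as they close: fully open they stand 13 mm farther back than shut.
Start: joints at [-75.401, 26.786, -0.665, 91.828, 0.344, 61.387, -3.226], TCP at [0.191, 0.621, 0.231] pointing down, gripper open.
Joint ranges: [-144.91, 144.91], [-17.63, 115.5], [-89.93, 88.59], [15.96, 139.68], [-74.01, 254.01], [8.47, 105.57], [-167.45, 167.45]. Speed limits (degrees/s): [147.25, 147.25, 180, 180, 180, 180, 180].

## Interface

Orientations are given as a 3x3 rotation matrix whose columns are the frame's x, y, z axes.
In Python, from bench import read_state, vision, finish_job gives the robot as it stands.
- The arm moves only by the shell command python3 -m creep 'ROWS' [FORCE]. ROWS is JSON, a list of rows, each an object of numbers: "wx", "wy", "wz": the turn, a rotation vector about the tool's x, y, z in degrees; "dx", "dy", "dz": the shift along the tool's x, y, z in m; "claw": the opening, from 0 (shut) to 1 (fully open). A call has 1 to 5 rows; each row shifts and turns the commanded pose from where the row before left it, along the tool's axes as they then stand; what a row does not reach is not made up. A row lasts 1/12 s, in which the tool goes at most 41.7 mm and 7.16 degrees, less where a joint would pass 70% of its speed; a pose out of reach is approached as far as the arm can. A call with a gripper value outside its range is refused whole. The fingers move at their own pace and stop on an object; FORCE is the grip in N (left out, the last holds). Time passes only in rows, so rows that do not move let the fingers close. It gives the time, the measured TCP pose, the force, the opening and the grip force at its end, in the units of the state.
- read_state(): the state, without advancing time (a new reading comes with each control period).
- vision.snapshot(name): name is "scene" or "side" or "wrist"; returns a dict with "frame" (400x640x3 uint8, blue, green, red), "K" (3x3 intrinsics, pixels), "distortion" ([k1, k2, p1, p2, k3] as OpenCV has them; the pictures are not rectified), "world_to_cam" (4x4, takes a point from world to camera coordinates). Camera axes: x right, y up, looking along -z (the intrinsics and any distortion apply to the point x, -y, -z); pixel columns grow to the right and rows downward; lengths in m; the calibration is good to about 2 mm. A picture is of the moment at which its call begins. There is no depth.
- finish_job(): hands the job in; it is judged then, once.
The state is a dict: "t": time; "q": joint angles; "qd": joint speeds; "tau": joint torques, N m; "tool_pos": TCP position; "tcp_rot": TCP orientation; "wrist_force": force on the tool from outside, world axes, zero at the start; "moment": the same for the moment, N m; "grip_width": opening from 0.0 (shut) to 1.0 (fully open); "finger_force": force on a finger pad.
Only numpy, scipy, OpenCV 4.12 (cv2) and the standard library are available. Lean on these libraries where they do the work, as an engineer would, in place of code of your own. Each camera call takes 0.05 s, during which the arm holds its last target. There are 200 camera calls.

## Task

Get the laser marker ready: the flat aluminium blank has been pushed in too far under the green beam guard, so press on its exposed end with the fingertips, lightly enough not to mark it, and drag it back until its near edge is flush against the front stop and its long edge is flush against the side stop. Also set the power dial on the control box to 6. Leave the other things on the table where they are and finish with the hand clear of everything.

Things in the scene. Friction and masses are not known exactly. Their poses are not given: they have to be found in the camera images.
- station: Laser marking station, fixed. Origin at table height under the middle of the front stop's inner face; x points away from the robot into the beam guard, y left, z up. Black bed 360 x 270 mm, top 20 mm above the table. The front stop is a steel bar bolted on it across y: 100 mm long (y -50 to 50), 15 mm wide, 8 mm high, inner face at x = 0.
- side_stop (a point): Middle of the upper inner edge of the side stop, a steel bar bolted on the bed on the right, along the station's x: 90 mm long (station x 15 to 105), 15 mm wide, 8 mm high, inner face at station y = -60; axes as the station's.
- guard_lip (a point): Middle of the upper edge of the guard's front lip (station x = 130, 50 mm above the table; slot 14 mm high under the lip); axes as the station's. From here a green window slopes back to 105 mm above the table at station x = 170. The guard's walls are at station y = -97 and 153. Above it, from station x = 180 backwards, is the scan head, 117 to 240 mm above the table.
- datum (a point): The inner corner of the two stops on the bed: the lines of their inner faces meet here, at bed height; axes as the station's. The registered blank has its near right lower corner here and lies along x = 0 and y = 0 of this frame.
- blank: Loose plain aluminium plate, 200 mm (x) x 110 mm (y) x 5 mm, 0.24 to 0.36 kg, flat on the bed (friction about 0.2), no holes or lip. Origin at the centre of its underside. At the start its near 50 to 85 mm stick out of the slot; it is 45 to 80 mm too far in, 10 to 40 mm off the side stop and up to 5 degrees askew. About 12 to 25 N of press drags it, under 8 N the fingers slip, over 45 N marks it.
- blank_corner (a point): The blank's near right lower corner, 100 mm in -x and 55 mm in -y from its origin.
- dial (a joint): Angle of the power dial, rad: 0 at mark 0, growing clockwise seen from above, up to 4.712 at mark 10. The scale has 11 ticks 27 degrees apart, clockwise from 0 to 10; 0, 5 and 10 are longer; tick 5 points along the control box's +x. Mark 6 is at 2.827 rad. It starts between about marks 1.5 and 4, turns stiffly and stays where it is left.
- dial_grip (a point): Point on the dial's axis in the bar grip of the black dial, 99.5 mm above the table, 8 mm below the top of the bar. The bar is 52 mm long, 14 mm wide and rises from 77 to 107 mm above the table; beneath it is a round skirt 56 mm across. The point's x axis points along the bar to the end with the white pointer line and turns with the dial; z up.
- control_box: Grey laser control box, 180 mm (x) x 130 mm (y), top at 69 mm above the table, fixed; it stands to the right or to the left of the station (a blue box of spare blanks stands on the other side). Origin at the centre of its underside. The dial's axis is at x = -28, y = 0. At x = 62 on the same panel: a red emergency-stop mushroom (97 mm above the table, y = 32) and a small key switch (y = -35).
- stock_box: Blue open box, 180 x 130 mm, 55 mm high, with spare blanks standing on edge in it up to 76 mm above the table; fixed. Origin at the centre of its underside. Not used.
- coupon: Loose round steel test piece, 40 mm across, 10 mm high, lying on the bed left of the blank. Origin at the centre of its underside. To be left alone.
- calliper: Loose calliper lying flat in front of the station, 200 x 75 mm, 12 mm high; origin about its middle, underside. To be left alone.
- goggles: Loose safety glasses, 145 x 60 mm, 48 mm high; origin at the middle, underside. To be left alone.
- driver: Loose screwdriver lying down, 190 mm long along its x, 26 mm high; origin at its middle, underside. To be left alone.
- cone: Loose stepped steel cone, 72 mm across, 75 mm high; origin at the centre of its underside. To be left alone.
- mirror: Loose mirror mount on a post, foot 75 x 50 mm, 126 mm high; origin at the centre of its underside. To be left alone.
- bottle: Loose bottle, 62 mm across, 160 mm high; origin at the centre of its underside. To be left alone.
Mind the look-alikes: they are no part of the job. What is shaped like the control_box but pink is not meant.

How it is judged:
By the outcome, as a careful person would: the job done as asked, in the order asked, and still so for the second after the job is handed in, with the robot touching nothing.
It also fails if it takes over 72 s, if anything falls off the work surface, if the arm or the gripper's body presses on something with over 40 N, if the wrist force passes 120 N, or if a joint passes its speed limit or range.

## Working session

There is one attempt and no reset: what is moved stays moved. The work goes in short steps, Python scripts to look and compute and a shell command to move; the robot and the scene stay as the last step left them, time stands still between calls to the robot, and variables do not carry over. Pictures are saved under pics/ and viewed, at most 11 in all, crops included, and the job is handed in when it is done.

```bash
mkdir -p pics; ls
cat > h.py <<'E'
import numpy as np, cv2
from bench import read_state, vision
def snap(n):
    s=vision.snapshot(n); return s
def ray(s,u,v):
    p=cv2.undistortPoints(np.array([[[u,v]]],float),np.array(s["K"],float),np.array(s["distortion"],float))[0,0]
    T=np.array(s["world_to_cam"]); R=T[:3,:3]; o=-R.T@T[:3,3]
    d=R.T@np.array([p[0],-p[1],-1.0]); return o,d/np.linalg.norm(d)
def onz(s,u,v,z):
    o,d=ray(s,u,v); return o+d*(z-o[2])/d[2]
def proj(s,P):
    T=np.array(s["world_to_cam"]); P=np.atleast_2d(P); c=P@T[:3,:3].T+T[:3,3]; c=c*[1,-1,-1]
    return cv2.projectPoints(c.astype(float),np.zeros(3),np.zeros(3),np.array(s["K"],float),np.array(s["distortion"],float))[0][:,0]
E
python3 - <<'E'
from h import *
import pickle
S={n:snap(n) for n in("scene","side")}
pickle.dump(S,open("s0.pkl","wb"))
for n in S: cv2.imwrite(f"pics/{n}0.png",S[n]["frame"]); print(n,-np.array(S[n]["world_to_cam"])[:3,:3].T@np.array(S[n]["world_to_cam"])[:3,3])
st=read_state(); print(st)
E
```

```text
pics
scene [1.16530482 0.59814819 1.41627491]
side [ 0.18376845 -0.91992027  0.84710427]
{'t': 0.1, 'q': array([-75.39981883,  26.83268939,  -0.66478142,  91.87632102,
         0.34414955,  61.38689118,  -3.22644633]), 'qd': array([ 0.01596054, -0.16341369,  0.09281972, -0.09574676,  0.00145955,
       -0.14129919,  0.06169946]), 'tau': array([ 5.47799173e-04, -5.33522236e+01,  2.13026436e-02, -2.51971185e+01,
        1.14894842e-02,  4.25745326e-03, -1.40967421e-05]), 'tool_pos': array([0.19064996, 0.62087698, 0.23040905]), 'tcp_rot': array([[-9.55956533e-01,  2.93508053e-01, -3.61980349e-04],
       [ 2.93508250e-01,  9.55955203e-01, -1.59901016e-03],
       [-1.23285360e-04, -1.63482843e-03, -9.99998656e-01]]), 'wrist_force': array([ 0.8114365 , -0.49224105, -0.65105486]), 'moment': array([ 0.00721454, -0.00637217,  0.01801502]), 'finger_force': 0.0, 'grip_width': 1.001977415940012}
```

View pics/scene0.png

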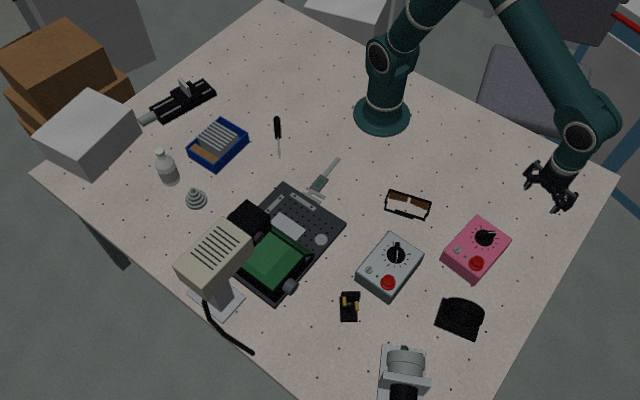

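View pics/side0.png

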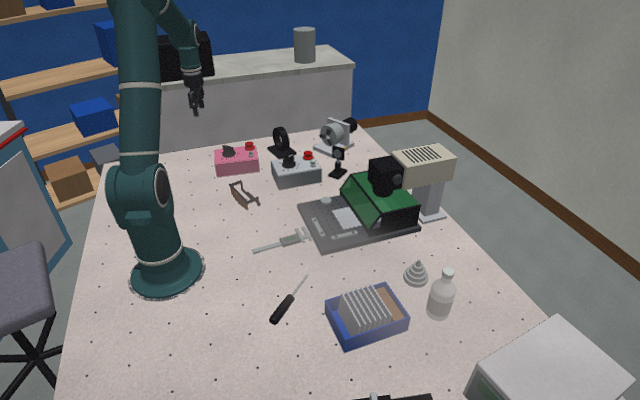

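The scene view shows the station with its bed corners at about (283,181), (346,224) and (275,306). The grey control box is at (390,265) with its dial at (397,253). The pink decoy is at (477,250), the coupon at (320,239) and the blank at (288,227).

Run:
```python
from h import *
import pickle
S=pickle.load(open("s0.pkl","rb"));s=S["scene"];np.set_printoptions(precision=4,suppress=True)
for n,u,v,z in [("bedNR",283,181,.02),("bedNL",346,224,.02),("bedFL",275,306,.02),("coupon",320,239,.03),("dial",397,252,.107),("estop",388,282,.097),("gog",408,205,.03),("cal",328,175,.01),("mirror",349,305,.0)]: print(n,onz(s,u,v,z))
c=[]
for n,(x0,y0,x1,y1) in {"scene":(210,170,450,330),"side":(240,130,440,260)}.items():
    c.append(cv2.resize(S[n]["frame"][y0:y1,x0:x1],(800,600) if 0 else (780,int(780*(y1-y0)/(x1-x0))),interpolation=cv2.INTER_CUBIC))
cv2.imwrite("pics/c1.png",c[0])
```

```text
bedNR [ 0.4689 -0.084   0.02  ]
bedNL [0.4715 0.1832 0.02  ]
bedFL [0.8212 0.1841 0.02  ]
coupon [0.5706 0.1544 0.03  ]
dial [0.4981 0.3809 0.107 ]
estop [0.5882 0.4112 0.097 ]
gog [0.2931 0.3023 0.03  ]
cal [0.3484 0.0162 0.01  ]
mirror [0.6783 0.3478 0.    ]
```

View pics/c1.png

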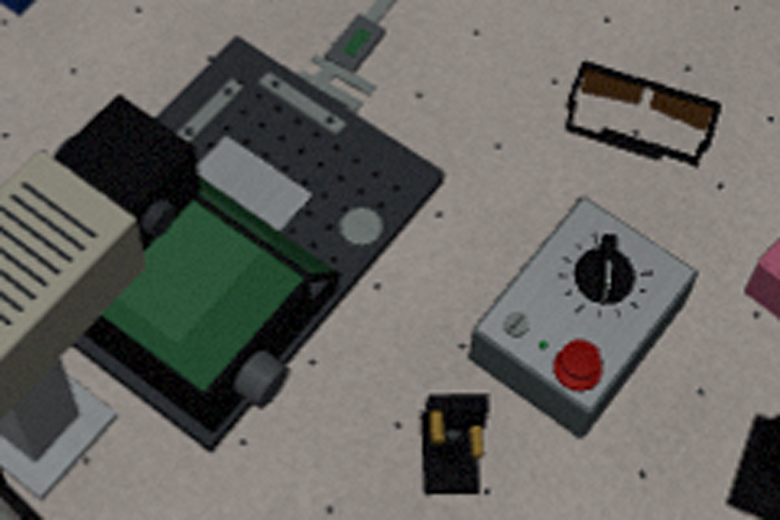

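The crop shows the front stop bar at about (262–342, 75–130), the side stop at (180–243, 80–140), the blank at (200–312, 140–225), and the dial at (605,275). Now I'll level the yaw and bring the wrist camera over the station.

```bash
python3 -m creep '[{"wz":-5.69,"dz":-0.005},{"wz":-5.69,"dz":-0.005},{"wz":-5.69,"dz":-0.005}]'
python3 -m creep '[{"dx":-0.019,"dy":-0.035,"dz":-0.002},{"dx":-0.019,"dy":-0.035,"dz":-0.002},{"dx":-0.019,"dy":-0.035,"dz":-0.002},{"dx":-0.019,"dy":-0.035,"dz":-0.002},{"dx":-0.019,"dy":-0.035,"dz":-0.002}]'
python3 -m creep '[{"dx":-0.019,"dy":-0.035,"dz":-0.002},{"dx":-0.019,"dy":-0.035,"dz":-0.002},{"dx":-0.019,"dy":-0.035,"dz":-0.002},{"dx":-0.019,"dy":-0.035,"dz":-0.002},{"dx":-0.019,"dy":-0.035,"dz":-0.002}]'
python3 -m creep '[{"dx":-0.019,"dy":-0.035,"dz":-0.002},{"dx":-0.019,"dy":-0.035,"dz":-0.002},{"dx":-0.019,"dy":-0.035,"dz":-0.002},{"dx":-0.019,"dy":-0.035,"dz":-0.002},{"dx":-0.01,"dy":-0.02,"claw":0}]'
python3 -m creep '[{"claw":0},{"claw":0},{"claw":0}]'
python3 - <<'E'
from h import *
import pickle
s=snap("wrist");pickle.dump(s,open("w1.pkl","wb"))
cv2.imwrite("pics/w1.png",s["frame"]);T=np.array(s["world_to_cam"]);print(-T[:3,:3].T@T[:3,3],T[:3,:3])
st=read_state();print(st["t"],st["tool_pos"],st["tcp_rot"],st["grip_width"],st["wrist_force"])
E
```

```text
[0.11494737 0.64511712 0.37348524] [[ 0.29321715  0.95604203 -0.00270935]
 [-0.90981456  0.2781664  -0.30799499]
 [-0.29370251  0.09277442  0.95138412]]
0.15 [0.1906521  0.620962   0.23053345] [[-9.55960678e-01  2.93494608e-01 -3.13093965e-04]
 [ 2.93494755e-01  9.55959674e-01 -1.38925172e-03]
 [-1.08432684e-04 -1.41996145e-03 -9.99998986e-01]] 1.0020559274592633 [ 0.01695948  0.34933178 -0.93982433]invalid input at $[0]: expected keys wx, wy, wz, dx, dy, dz, claw
invalid input at $[0]: expected keys wx, wy, wz, dx, dy, dz, claw
invalid input at $[0]: expected keys wx, wy, wz, dx, dy, dz, claw
invalid input at $[0]: expected keys wx, wy, wz, dx, dy, dz, claw
invalid input at $[0]: expected keys wx, wy, wz, dx, dy, dz, claw
```

View pics/w1.png

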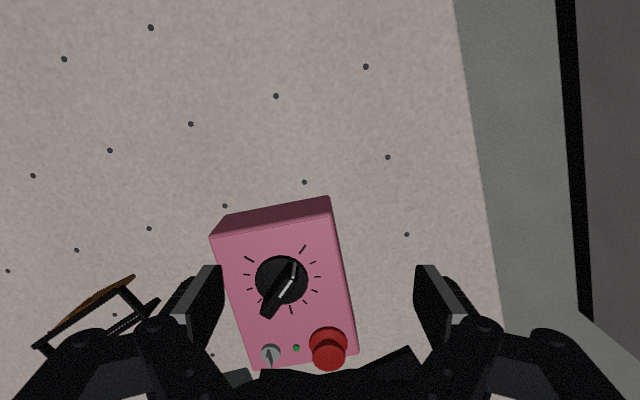

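The wrist view shows only the pink decoy, at (280,280). The move rows were refused because every key is required, so I'll retype them in full.

```bash
python3 -m creep '[{"wx":0,"wy":0,"wz":-5.69,"dx":0,"dy":0,"dz":-0.005,"claw":0},{"wx":0,"wy":0,"wz":-5.69,"dx":0,"dy":0,"dz":-0.005,"claw":0},{"wx":0,"wy":0,"wz":-5.69,"dx":0,"dy":0,"dz":-0.005,"claw":0}]'
python3 -m creep '[{"wx":0,"wy":0,"wz":0,"dx":-0.022,"dy":-0.034,"dz":-0.003,"claw":0},{"wx":0,"wy":0,"wz":0,"dx":-0.022,"dy":-0.034,"dz":-0.003,"claw":0},{"wx":0,"wy":0,"wz":0,"dx":-0.022,"dy":-0.034,"dz":-0.003,"claw":0},{"wx":0,"wy":0,"wz":0,"dx":-0.022,"dy":-0.034,"dz":-0.003,"claw":0},{"wx":0,"wy":0,"wz":0,"dx":-0.022,"dy":-0.034,"dz":-0.003,"claw":0}]'
python3 -m creep '[{"wx":0,"wy":0,"wz":0,"dx":-0.022,"dy":-0.034,"dz":-0.003,"claw":0},{"wx":0,"wy":0,"wz":0,"dx":-0.022,"dy":-0.034,"dz":-0.003,"claw":0},{"wx":0,"wy":0,"wz":0,"dx":-0.022,"dy":-0.034,"dz":-0.003,"claw":0},{"wx":0,"wy":0,"wz":0,"dx":-0.022,"dy":-0.034,"dz":-0.003,"claw":0},{"wx":0,"wy":0,"wz":0,"dx":-0.022,"dy":-0.034,"dz":-0.003,"claw":0}]'
python3 -m creep '[{"wx":0,"wy":0,"wz":0,"dx":-0.022,"dy":-0.034,"dz":-0.003,"claw":0},{"wx":0,"wy":0,"wz":0,"dx":-0.022,"dy":-0.034,"dz":-0.003,"claw":0},{"wx":0,"wy":0,"wz":0,"dx":-0.022,"dy":-0.034,"dz":-0.003,"claw":0},{"wx":0,"wy":0,"wz":0,"dx":-0.022,"dy":-0.034,"dz":-0.003,"claw":0},{"wx":0,"wy":0,"wz":0,"dx":-0.022,"dy":-0.034,"dz":-0.003,"claw":0}]'
python3 -m creep '[{"wx":0,"wy":0,"wz":0,"dx":-0.022,"dy":-0.034,"dz":-0.003,"claw":0},{"wx":0,"wy":0,"wz":0,"dx":-0.015,"dy":-0.02,"dz":0,"claw":0},{"wx":0,"wy":0,"wz":0,"dx":0,"dy":0,"dz":0,"claw":0}]'
python3 - <<'E'
from h import *
import pickle
s=snap("wrist");pickle.dump(s,open("w1.pkl","wb"))
cv2.imwrite("pics/w2.png",s["frame"])
st=read_state();print(st["t"],st["tool_pos"],st["tcp_rot"],st["grip_width"],st["wrist_force"])
E
```

```text
t: 0.4
tool_pos: [0.1906, 0.6211, 0.2459]
tcp_rot: [[-1.0, -0.005, -0.0], [-0.005, 1.0, -0.001], [0.0, -0.001, -1.0]]
wrist_force: [-0.5, 0.8, -0.5]
grip_width: 0.608
finger_force: 0.0
t: 0.82
tool_pos: [0.3015, 0.4495, 0.2612]
tcp_rot: [[-1.0, -0.0, -0.0], [-0.0, 1.0, -0.0], [0.0, -0.0, -1.0]]
wrist_force: [0.3, 0.9, -0.6]
grip_width: -0.002
finger_force: 0.0
t: 1.23
tool_pos: [0.4113, 0.2795, 0.2765]
tcp_rot: [[-1.0, -0.0, 0.0], [-0.0, 1.0, 0.0], [-0.0, 0.0, -1.0]]
wrist_force: [1.0, 0.3, -1.9]
grip_width: 0.003
finger_force: 0.0
t: 1.65
tool_pos: [0.5213, 0.1095, 0.2915]
tcp_rot: [[-1.0, -0.0, 0.0], [-0.0, 1.0, 0.0], [-0.0, 0.0, -1.0]]
wrist_force: [-0.2, 0.9, -0.8]
grip_width: -0.004
finger_force: 0.0
t: 1.9
tool_pos: [0.5602, 0.0508, 0.2944]
tcp_rot: [[-1.0, 0.009, 0.002], [0.009, 1.0, -0.003], [-0.002, -0.003, -1.0]]
wrist_force: [-1.4, -0.3, 1.0]
grip_width: 0.003
finger_force: 0.0
1.95 [0.55869722 0.05419159 0.29398617] [[-9.99983708e-01  5.70821319e-03 -2.68491753e-05]
 [ 5.70824305e-03  9.99982877e-01 -1.28871545e-03]
 [ 1.94924531e-05 -1.28884772e-03 -9.99999169e-01]] -0.002771391871849292 [-0.54819259  0.3030037  -0.15543326]
```

View pics/w2.png

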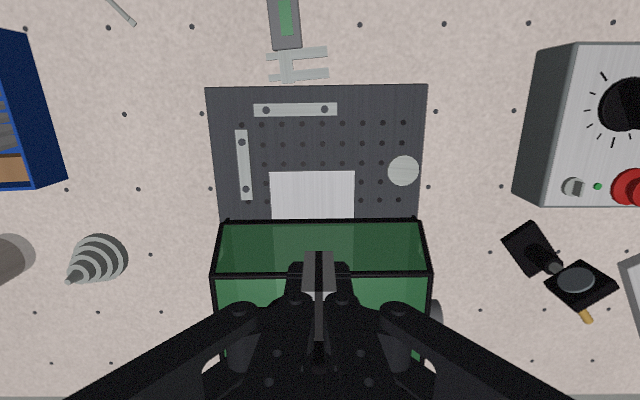

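The wrist view shows the front stop at (253–337, 102–116), the side stop at (235–252, 130–200) and the blank's exposed end at (268–355, 170–219). The coupon is at (403,170). Next I'll get exact contours.

```bash
cat > m.py <<'E'
from h import *
def measure(s,box=(215,90,385,218)):
    x0,y0,x1,y1=box; g=cv2.cvtColor(s["frame"],cv2.COLOR_BGR2GRAY)[y0:y1,x0:x1]
    m=((cv2.GaussianBlur(g,(3,3),0)>112)*255).astype(np.uint8)
    cs=cv2.findContours(m,cv2.RETR_EXTERNAL,cv2.CHAIN_APPROX_NONE)[0]; out=[]
    for c in cs:
        if cv2.contourArea(c)<300: continue
        p=c[:,0].astype(float)+[x0,y0]; out.append(p)
    return out
def W(s,p,z): return np.array([onz(s,u,v,z)[:2] for u,v in p])
def line(P): # mean, angle
    l=cv2.fitLine(P.astype(np.float32),cv2.DIST_HUBER,0,.001,.001).ravel(); return l
E
python3 - <<'E'
from m import *
import pickle
np.set_printoptions(precision=4,suppress=True)
s=pickle.load(open("w1.pkl","rb"))
for p in measure(s):
    a=p.min(0);b=p.max(0);print("px",a,b,len(p))
    for z in (.025,.028):
        P=W(s,p,z);r=cv2.minAreaRect((P*1000).astype(np.float32));print(z,r); print(cv2.boxPoints(r))
E
```

```text
px [269. 170.] [354. 217.] 258
0.025 ((601.8616943359375, 41.31586456298828), (110.81148529052734, 64.01850891113281), 89.57760620117188)
[[569.4449 -13.8524]
 [633.4616 -14.3243]
 [634.2785  96.4841]
 [570.2618  96.9561]]
0.028 ((600.9803466796875, 41.399024963378906), (110.00518798828125, 63.552791595458984), 89.57759094238281)
[[568.7993 -13.3678]
 [632.3503 -13.8363]
 [633.1614  96.1659]
 [569.6104  96.6344]]
px [235. 130.] [252. 199.] 160
0.025 ((563.4739990234375, -44.86720275878906), (89.21122741699219, 15.954207420349121), 0.2653099596500397)
[[518.8319 -37.0967]
 [518.9058 -53.0508]
 [608.1161 -52.6377]
 [608.0422 -36.6836]]
0.028 ((562.8721923828125, -44.15694808959961), (88.56205749511719, 15.83812141418457), 0.2653113603591919)
[[518.5549 -36.443 ]
 [518.6283 -52.281 ]
 [607.1895 -51.8709]
 [607.1161 -36.0329]]
px [253. 102.] [336. 116.] 190
0.025 ((494.83026123046875, 22.170812606811523), (15.647080421447754, 100.2878646850586), 0.46624621748924255)
[[486.5989  72.2494]
 [487.415  -28.0351]
 [503.0616 -27.9078]
 [502.2455  72.3767]]
0.028 ((494.7277526855469, 22.393295288085938), (15.533235549926758, 99.55816650390625), 0.46623677015304565)
[[486.5563  72.1075]
 [487.3665 -27.4473]
 [502.8992 -27.3209]
 [502.0891  72.2339]]
```

```bash
cat >> m.py <<'E'
def report(s,box=(215,90,385,218)):
    cs=measure(s,box); o={}
    for p in cs:
        a,b=p.min(0),p.max(0); w,h=b-a
        k="blank" if w>30 and h>22 else ("front" if w>h else "side")
        z=.025 if k=="blank" else .028; P=W(s,p,z)
        e=lambda c,lo,hi:P[c&(lo)&(hi)]
        T=np.ones(len(p),bool)
        # right image = +y, down = +x
        def fit(edge):
            u,v=p.T
            if edge=="top": i=(v<a[1]+6)&(u>a[0]+10)&(u<b[0]-10)
            if edge=="bot": i=(v>b[1]-6)&(u>a[0]+10)&(u<b[0]-10)
            if edge=="left": i=(u<a[0]+7)&(v>a[1]+8)&(v<b[1]-6)
            if edge=="right": i=(u>b[0]-7)&(v>a[1]+8)&(v<b[1]-6)
            Q=P[i]; ax=1 if edge in("top","bot") else 0
            c=np.polyfit(Q[:,ax],Q[:,1-ax],1); return c
        ed={"blank":["top","left","right"],"front":["bot"],"side":["right"]}[k]
        for q in ed:
            c=fit(q); print(k,q,"slope deg",round(np.degrees(np.arctan(c[0])),2),"at ends:",*(np.round(np.polyval(c,t),4) for t in ((-.03,.022,.075) if q in("top","bot") else (.52,.56,.60))))
E
python3 - <<'E'
from m import *
import pickle
report(pickle.load(open("w1.pkl","rb")))
E
```

```text
blank top slope deg -0.26 at ends: 0.5713 0.571 0.5708
blank left slope deg 0.73 at ends: -0.0144 -0.0139 -0.0134
blank right slope deg -1.18 at ends: 0.0978 0.097 0.0961
side right slope deg 0.29 at ends: -0.0372 -0.037 -0.0368
front bot slope deg -0.73 at ends: 0.5026 0.5019 0.5013
```

Against the sizes given, the blank measures 110.8 mm wide (110 given), the side stop 89 mm long (90) and the front stop 100 mm long (100), so the measurements agree. The blank is almost square, 69 mm too far in and about 23 mm off the side stop. I'll descend to press 25 mm in from its near edge, on its centre line.

```bash
python3 -m creep '[{"wx":0,"wy":0,"wz":0,"dx":-0.0074,"dy":-0.0025,"dz":0.036,"claw":0},{"wx":0,"wy":0,"wz":0,"dx":-0.0074,"dy":-0.0025,"dz":0.036,"claw":0},{"wx":0,"wy":0,"wz":0,"dx":-0.0074,"dy":-0.0025,"dz":0.036,"claw":0},{"wx":0,"wy":0,"wz":0,"dx":-0.0074,"dy":-0.0025,"dz":0.036,"claw":0},{"wx":0,"wy":0,"wz":0,"dx":-0.0074,"dy":-0.0025,"dz":0.036,"claw":0}]'
python3 -m creep '[{"wx":0,"wy":0,"wz":0,"dx":0,"dy":0,"dz":0.03,"claw":0},{"wx":0,"wy":0,"wz":0,"dx":0,"dy":0,"dz":0.03,"claw":0},{"wx":0,"wy":0,"wz":0,"dx":0,"dy":0,"dz":0.015,"claw":0},{"wx":0,"wy":0,"wz":0,"dx":0,"dy":0,"dz":0.005,"claw":0},{"wx":0,"wy":0,"wz":0,"dx":0,"dy":0,"dz":0,"claw":0}]'
```

```text
t: 2.37
tool_pos: [0.5941, 0.047, 0.1126]
tcp_rot: [[-1.0, -0.002, -0.0], [-0.002, 1.0, 0.001], [0.0, 0.001, -1.0]]
wrist_force: [-1.2, 0.5, 0.1]
grip_width: -0.001
finger_force: 0.0
t: 2.78
tool_pos: [0.5933, 0.0463, 0.0328]
tcp_rot: [[-1.0, -0.002, -0.003], [-0.002, 1.0, 0.0], [0.003, 0.0, -1.0]]
wrist_force: [0.6, -1.1, 0.8]
grip_width: -0.004
finger_force: 0.0
```

```bash
python3 -m creep '[{"wx":0,"wy":0,"wz":0,"dx":-0.003,"dy":-0.005,"dz":0.002,"claw":0},{"wx":0,"wy":0,"wz":0,"dx":0,"dy":0,"dz":0.002,"claw":0},{"wx":0,"wy":0,"wz":0,"dx":0,"dy":0,"dz":0.002,"claw":0},{"wx":0,"wy":0,"wz":0,"dx":0,"dy":0,"dz":0,"claw":0}]'
python3 -m creep '[{"wx":0,"wy":0,"wz":0,"dx":0,"dy":0,"dz":0.001,"claw":0},{"wx":0,"wy":0,"wz":0,"dx":0,"dy":0,"dz":0,"claw":0}]'
```

```text
t: 3.12
tool_pos: [0.5983, 0.0399, 0.0291]
tcp_rot: [[-1.0, 0.0, 0.001], [0.0, 1.0, 0.0], [-0.001, 0.0, -1.0]]
wrist_force: [-0.5, 1.0, -0.3]
grip_width: 0.001
finger_force: 0.0
t: 3.28
tool_pos: [0.598, 0.0401, 0.0277]
tcp_rot: [[-1.0, -0.0, 0.001], [-0.0, 1.0, 0.0], [-0.001, 0.0, -1.0]]
wrist_force: [-0.8, -1.0, 0.6]
grip_width: -0.001
finger_force: 0.0
```

```bash
python3 -m creep '[{"wx":0,"wy":0,"wz":0,"dx":0,"dy":0,"dz":0.001,"claw":0},{"wx":0,"wy":0,"wz":0,"dx":0,"dy":0,"dz":0,"claw":0}]'
```

```text
t: 3.45
tool_pos: [0.5978, 0.04, 0.0263]
tcp_rot: [[-1.0, -0.0, 0.0], [-0.0, 1.0, 0.0], [-0.0, 0.0, -1.0]]
wrist_force: [0.1, -0.8, -0.3]
grip_width: -0.002
finger_force: 0.0
```

```bash
python3 -m creep '[{"wx":0,"wy":0,"wz":0,"dx":0,"dy":0,"dz":0.001,"claw":0},{"wx":0,"wy":0,"wz":0,"dx":0,"dy":0,"dz":0,"claw":0}]' | egrep 'pos|force'
python3 -m creep '[{"wx":0,"wy":0,"wz":0,"dx":0,"dy":0,"dz":0.001,"claw":0},{"wx":0,"wy":0,"wz":0,"dx":0,"dy":0,"dz":0,"claw":0}]'| egrep 'pos|force'
```

```text
tool_pos: [0.5978, 0.0399, 0.0252]
wrist_force: [-0.4, 1.0, -0.2]
finger_force: 0.0
tool_pos: [0.5978, 0.0399, 0.0251]
wrist_force: [-2.8, -0.0, 7.4]
finger_force: 3.8
```

```bash
python3 -m creep '[{"wx":0,"wy":0,"wz":0,"dx":0,"dy":0,"dz":0.001,"claw":0},{"wx":0,"wy":0,"wz":0,"dx":0,"dy":0,"dz":0,"claw":0}]' | egrep 'pos|force'
python3 -m creep '[{"wx":0,"wy":0,"wz":0,"dx":0,"dy":0,"dz":0.0003,"claw":0},{"wx":0,"wy":0,"wz":0,"dx":0.002,"dy":0,"dz":0,"claw":0},{"wx":0,"wy":0,"wz":0,"dx":0.003,"dy":0,"dz":0,"claw":0},{"wx":0,"wy":0,"wz":0,"dx":0.003,"dy":0,"dz":0,"claw":0}]'| egrep 'pos|force|rot'
```

```text
tool_pos: [0.5978, 0.04, 0.0251]
wrist_force: [-5.0, -0.3, 16.0]
finger_force: 7.6
tool_pos: [0.5934, 0.04, 0.0251]
tcp_rot: [[-1.0, 0.0, 0.008], [0.0, 1.0, 0.0], [-0.008, 0.0, -1.0]]
wrist_force: [4.1, 0.5, 7.0]
finger_force: 3.5
```

```bash
python3 -m creep '[{"wx":0,"wy":0,"wz":0,"dx":0,"dy":0,"dz":0.001,"claw":0},{"wx":0,"wy":0,"wz":0,"dx":0.002,"dy":0,"dz":0.0003,"claw":0},{"wx":0,"wy":0,"wz":0,"dx":0.002,"dy":0,"dz":0,"claw":0}]'| egrep 'pos|force'
python3 -m creep '[{"wx":0,"wy":0,"wz":0,"dx":0.003,"dy":0,"dz":0.0003,"claw":0},{"wx":0,"wy":0,"wz":0,"dx":0.003,"dy":0,"dz":0,"claw":0},{"wx":0,"wy":0,"wz":0,"dx":0.003,"dy":0,"dz":0,"claw":0}]'| egrep 'pos|force'
```

```text
tool_pos: [0.5915, 0.04, 0.0251]
wrist_force: [5.6, 0.1, 10.7]
finger_force: 5.8
tool_pos: [0.5832, 0.0401, 0.0251]
wrist_force: [5.0, 0.1, 12.9]
finger_force: 6.5
```

```bash
python3 -m creep '[{"wx":0,"wy":0,"wz":0,"dx":0.003,"dy":0,"dz":0.0005,"claw":0},{"wx":0,"wy":0,"wz":0,"dx":0.003,"dy":0,"dz":0,"claw":0},{"wx":0,"wy":0,"wz":0,"dx":0.003,"dy":0,"dz":0,"claw":0},{"wx":0,"wy":0,"wz":0,"dx":0.003,"dy":0,"dz":0,"claw":0}]'| egrep 'pos|force'
python3 -m creep '[{"wx":0,"wy":0,"wz":0,"dx":0.003,"dy":0,"dz":0,"claw":0},{"wx":0,"wy":0,"wz":0,"dx":0.003,"dy":0,"dz":0,"claw":0},{"wx":0,"wy":0,"wz":0,"dx":0,"dy":0,"dz":0,"claw":0}]'| egrep 'pos|force'
python3 - <<'E'
from h import *
import pickle
s=snap("wrist");pickle.dump(s,open("w3.pkl","wb"));cv2.imwrite("pics/w3.png",s["frame"])
E
```

```text
tool_pos: [0.5722, 0.0402, 0.0251]
wrist_force: [6.7, 0.4, 14.9]
finger_force: 7.6
tool_pos: [0.5658, 0.0402, 0.0251]
wrist_force: [5.5, -0.1, 16.8]
finger_force: 8.3
```

View pics/w3.png

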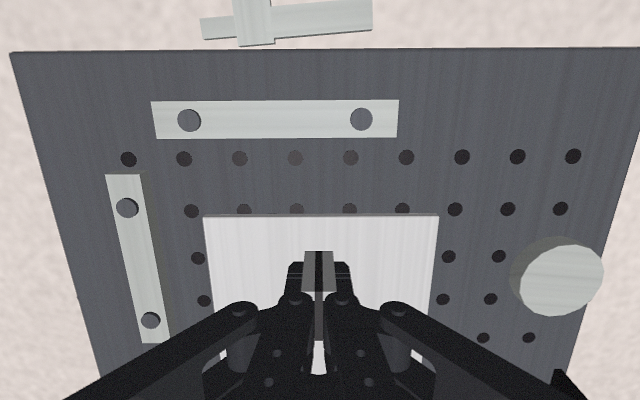

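The close view shows the front stop's inner edge at v≈138, u 152–398. The blank's near edge is at v≈215, u 203–438, with its right side at u≈203–215. The side stop's inner edge runs from (143,174) to (170,342).

Run:
```python
from h import *
import pickle
np.set_printoptions(precision=4,suppress=True)
s=pickle.load(open("w3.pkl","rb"))
for n,u,v,z in [("front R",152,139,.028),("front L",398,137.5,.028),("bl R",203,217,.025),("bl L",438,214,.025),("bl R far",213,300,.025),("bl L far",431,300,.025),("side near",143,174,.028),("side far",170,342,.028)]: print(n,onz(s,u,v,z)[:2])
```

```text
front R [ 0.5031 -0.0288]
front L [0.5025 0.0742]
bl R [ 0.5393 -0.0125]
bl L [0.5378 0.0961]
bl R far [ 0.5844 -0.0126]
bl L far [0.5844 0.0981]
side near [ 0.5181 -0.0352]
side far [ 0.608  -0.0366]
```

No slip: the blank has followed the fingers 1:1. Remaining: 35.5 mm to the front stop and 23 mm to the side stop.

```bash
python3 -m creep '[{"wx":0,"wy":0,"wz":0,"dx":0.003,"dy":0,"dz":0,"claw":0},{"wx":0,"wy":0,"wz":0,"dx":0.003,"dy":0,"dz":0,"claw":0},{"wx":0,"wy":0,"wz":0,"dx":0.003,"dy":0,"dz":0,"claw":0},{"wx":0,"wy":0,"wz":0,"dx":0.003,"dy":0,"dz":0,"claw":0}]'| egrep 'pos|force'
python3 -m creep '[{"wx":0,"wy":0,"wz":0,"dx":0.003,"dy":0,"dz":0,"claw":0},{"wx":0,"wy":0,"wz":0,"dx":0.003,"dy":0,"dz":0,"claw":0},{"wx":0,"wy":0,"wz":0,"dx":0.003,"dy":0,"dz":0,"claw":0},{"wx":0,"wy":0,"wz":0,"dx":0.003,"dy":0,"dz":0,"claw":0}]'| egrep 'pos|force'
python3 -m creep '[{"wx":0,"wy":0,"wz":0,"dx":0.003,"dy":0,"dz":0,"claw":0},{"wx":0,"wy":0,"wz":0,"dx":0.003,"dy":0,"dz":0,"claw":0},{"wx":0,"wy":0,"wz":0,"dx":0.002,"dy":0,"dz":0,"claw":0}]'| egrep 'pos|force'
```

```text
tool_pos: [0.5545, 0.0402, 0.0251]
wrist_force: [7.2, 0.6, 15.6]
finger_force: 8.0
tool_pos: [0.5428, 0.0403, 0.0251]
wrist_force: [7.7, -0.8, 16.9]
finger_force: 8.3
tool_pos: [0.5347, 0.0403, 0.025]
wrist_force: [6.8, -0.2, 16.9]
finger_force: 8.4
```

```bash
python3 -m creep '[{"wx":0,"wy":0,"wz":0,"dx":0.002,"dy":0,"dz":0,"claw":0},{"wx":0,"wy":0,"wz":0,"dx":0.001,"dy":0,"dz":0,"claw":0},{"wx":0,"wy":0,"wz":0,"dx":0,"dy":0,"dz":0,"claw":0}]'| egrep 'pos|force'
python3 -m creep '[{"wx":0,"wy":0,"wz":0,"dx":0.001,"dy":0,"dz":0,"claw":0},{"wx":0,"wy":0,"wz":0,"dx":0.001,"dy":0,"dz":0,"claw":0},{"wx":0,"wy":0,"wz":0,"dx":0,"dy":0,"dz":0,"claw":0}]'| egrep 'pos|force'
python3 - <<'E'
from h import *
import pickle
s=snap("wrist");pickle.dump(s,open("w4.pkl","wb"));cv2.imwrite("pics/w4.png",s["frame"])
print(read_state()["t"])
E
```

```text
tool_pos: [0.5317, 0.0403, 0.025]
wrist_force: [6.5, 0.3, 17.6]
finger_force: 8.9
tool_pos: [0.53, 0.0403, 0.025]
wrist_force: [6.9, -0.1, 17.1]
finger_force: 8.7
6.8833
```

View pics/w4.png

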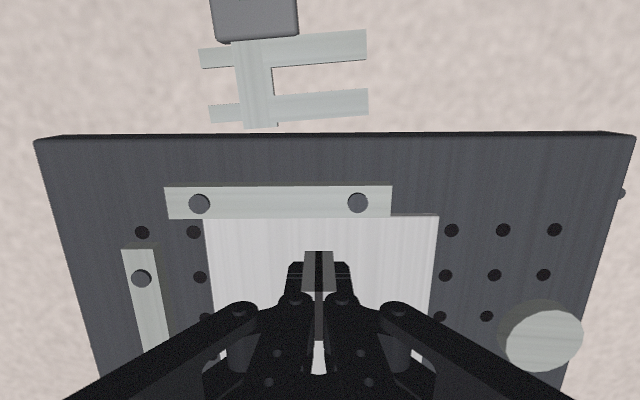

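The blank's edge (v≈215 at u 400–438) is now at the front stop's inner edge (v≈215–219). I'll push a little more and watch the force.

```bash
python3 -m creep '[{"wx":0,"wy":0,"wz":0,"dx":0.001,"dy":0,"dz":0,"claw":0},{"wx":0,"wy":0,"wz":0,"dx":0,"dy":0,"dz":0,"claw":0}]'| egrep 'pos|wrist'
python3 -m creep '[{"wx":0,"wy":0,"wz":0,"dx":0.001,"dy":0,"dz":0,"claw":0},{"wx":0,"wy":0,"wz":0,"dx":0,"dy":0,"dz":0,"claw":0}]'| egrep 'pos|wrist'
python3 - <<'E'
from h import *
import pickle
np.set_printoptions(precision=4,suppress=True)
s=pickle.load(open("w4.pkl","rb"))
for n,u,v,z in [("front R",167,219,.028),("front L",391,216,.028),("bl L",438,215,.025),("bl R far",213,310,.025),("bl L far",431,310,.025),("side near",153,249,.028)]: print(n,onz(s,u,v,z)[:2])
E
```

```text
tool_pos: [0.5293, 0.0403, 0.025]
wrist_force: [7.3, 0.4, 16.0]
tool_pos: [0.5289, 0.0403, 0.0251]
wrist_force: [9.1, -0.0, 14.5]
front R [ 0.5032 -0.0277]
front L [0.5018 0.0739]
bl L [0.5025 0.0963]
bl R far [ 0.5546 -0.0131]
bl L far [0.5546 0.0989]
side near [ 0.5183 -0.0365]
```

Contact: the fingers moved only 0.4 mm of the last 1 mm and the force is rising. I'll press once more, lift, then re-press nearer the blank's centre for the sideways drag.

```bash
python3 -m creep '[{"wx":0,"wy":0,"wz":0,"dx":0.001,"dy":0,"dz":0.0003,"claw":0},{"wx":0,"wy":0,"wz":0,"dx":0,"dy":0,"dz":0,"claw":0}]'| egrep 'pos|wrist'
python3 -m creep '[{"wx":0,"wy":0,"wz":0,"dx":0,"dy":0,"dz":-0.010,"claw":0},{"wx":0,"wy":0,"wz":0,"dx":-0.01,"dy":0,"dz":-0.005,"claw":0},{"wx":0,"wy":0,"wz":0,"dx":-0.02,"dy":0,"dz":0,"claw":0},{"wx":0,"wy":0,"wz":0,"dx":-0.02,"dy":0,"dz":0,"claw":0},{"wx":0,"wy":0,"wz":0,"dx":-0.02,"dy":0,"dz":0,"claw":0}]'| egrep 'pos|wrist'
python3 -m creep '[{"wx":0,"wy":0,"wz":0,"dx":0,"dy":0,"dz":0.006,"claw":0},{"wx":0,"wy":0,"wz":0,"dx":0,"dy":0,"dz":0.003,"claw":0},{"wx":0,"wy":0,"wz":0,"dx":0,"dy":0,"dz":0,"claw":0}]'| egrep 'pos|wrist|rot'
```

```text
tool_pos: [0.5288, 0.0403, 0.0251]
wrist_force: [11.0, -0.3, 15.4]
tool_pos: [0.5895, 0.04, 0.0356]
wrist_force: [0.8, -1.2, 0.8]
tool_pos: [0.5877, 0.0398, 0.0255]
tcp_rot: [[-1.0, 0.0, -0.002], [0.0, 1.0, -0.0], [0.002, -0.0, -1.0]]
wrist_force: [-0.0, -0.1, -0.0]
```

```bash
python3 -m creep '[{"wx":0,"wy":0,"wz":0,"dx":-0.01,"dy":0.001,"dz":-0.002,"claw":0},{"wx":0,"wy":0,"wz":0,"dx":0,"dy":0,"dz":0.002,"claw":0},{"wx":0,"wy":0,"wz":0,"dx":0,"dy":0,"dz":0.001,"claw":0},{"wx":0,"wy":0,"wz":0,"dx":0,"dy":0,"dz":0,"claw":0}]'| egrep 'pos|wrist'
python3 -m creep '[{"wx":0,"wy":0,"wz":0,"dx":0,"dy":0,"dz":0.001,"claw":0},{"wx":0,"wy":0,"wz":0,"dx":0,"dy":0,"dz":0,"claw":0}]'| egrep 'pos|wrist|rot'
```

```text
tool_pos: [0.5978, 0.0409, 0.0253]
wrist_force: [0.2, 1.1, -1.0]
tool_pos: [0.5978, 0.0409, 0.0251]
tcp_rot: [[-1.0, 0.0, -0.002], [0.0, 1.0, 0.0], [0.002, 0.0, -1.0]]
wrist_force: [-2.5, -0.9, 7.1]
```

```bash
python3 -m creep '[{"wx":0,"wy":0,"wz":0,"dx":0,"dy":0,"dz":0.001,"claw":0},{"wx":0,"wy":0,"wz":0,"dx":0,"dy":0,"dz":0.0003,"claw":0},{"wx":0,"wy":0,"wz":0,"dx":0,"dy":-0.002,"dz":0,"claw":0},{"wx":0,"wy":0,"wz":0,"dx":0,"dy":-0.002,"dz":0,"claw":0}]'| egrep 'pos|wrist'
python3 -m creep '[{"wx":0,"wy":0,"wz":0,"dx":0,"dy":-0.003,"dz":0,"claw":0},{"wx":0,"wy":0,"wz":0,"dx":0,"dy":-0.003,"dz":0,"claw":0},{"wx":0,"wy":0,"wz":0,"dx":0,"dy":-0.003,"dz":0,"claw":0}]'| egrep 'pos|wrist'
```

```text
tool_pos: [0.5987, 0.0394, 0.0251]
wrist_force: [-2.2, 5.6, 12.2]
tool_pos: [0.5999, 0.0306, 0.0251]
wrist_force: [-1.0, 4.8, 9.6]
```

```bash
python3 -m creep '[{"wx":0,"wy":0,"wz":0,"dx":0.001,"dy":0,"dz":0.0007,"claw":0},{"wx":0,"wy":0,"wz":0,"dx":0.001,"dy":-0.002,"dz":0,"claw":0},{"wx":0,"wy":0,"wz":0,"dx":0.001,"dy":-0.003,"dz":0,"claw":0}]'| egrep 'pos|wrist'
python3 -m creep '[{"wx":0,"wy":0,"wz":0,"dx":0.0005,"dy":-0.002,"dz":0,"claw":0},{"wx":0,"wy":0,"wz":0,"dx":0,"dy":-0.002,"dz":0,"claw":0},{"wx":0,"wy":0,"wz":0,"dx":0,"dy":0,"dz":0,"claw":0}]'| egrep 'pos|wrist'
python3 - <<'E'
from h import *
import pickle
s=snap("wrist");pickle.dump(s,open("w5.pkl","wb"));cv2.imwrite("pics/w5.png",s["frame"])
print(read_state()["t"])
E
```

```text
tool_pos: [0.5985, 0.0259, 0.0251]
wrist_force: [1.6, 4.0, 11.2]
tool_pos: [0.5979, 0.0214, 0.0251]
wrist_force: [2.0, 4.4, 11.9]
9.6833
```

View pics/w5.png

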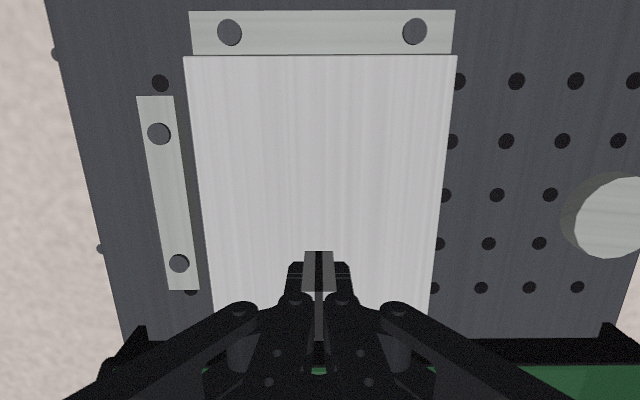

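The blank is now near both stops. Side stop inner edge at (174,96)–(198,290), blank's right edge at about (187,96)–(212,290), with a thin dark line at the front stop.

Run:
```python
from h import *
import pickle
np.set_printoptions(precision=4,suppress=True)
s=pickle.load(open("w5.pkl","rb"))
g=cv2.cvtColor(s["frame"],cv2.COLOR_BGR2GRAY)
for v in (110,200,280): print(v,g[v,165:220:1].tolist())
for n,u,v,z in [("front R",190,54,.028),("front L",454,53,.028),("bl R",184,57,.025),("bl L",456,56,.025)]: print(n,onz(s,u,v,z)[:2])
```

```text
110 [163, 164, 160, 161, 167, 166, 164, 167, 167, 166, 95, 72, 74, 78, 74, 75, 75, 75, 72, 75, 75, 75, 74, 83, 154, 192, 185, 181, 183, 183, 181, 184, 186, 188, 189, 185, 187, 187, 187, 187, 185, 185, 182, 183, 188, 188, 187, 185, 185, 185, 187, 190, 185, 186, 187]
200 [163, 164, 164, 163, 164, 164, 166, 166, 166, 167, 168, 170, 170, 166, 162, 164, 162, 168, 167, 169, 171, 167, 123, 76, 70, 75, 78, 74, 78, 73, 75, 79, 77, 70, 79, 137, 192, 183, 180, 182, 183, 185, 185, 186, 187, 187, 184, 186, 188, 187, 186, 183, 183, 184, 185]
280 [77, 76, 132, 167, 165, 164, 166, 165, 164, 163, 163, 161, 162, 162, 163, 163, 163, 163, 167, 168, 167, 165, 168, 168, 168, 167, 168, 164, 165, 164, 164, 166, 163, 122, 72, 73, 77, 75, 77, 75, 78, 72, 75, 72, 78, 137, 193, 187, 186, 184, 186, 183, 187, 187, 185]
front R [ 0.5026 -0.028 ]
front L [0.5021 0.0748]
bl R [ 0.5034 -0.0316]
bl L [0.5029 0.0769]
```

```bash
python3 -m creep '[{"wx":0,"wy":0,"wz":0,"dx":0.001,"dy":-0.002,"dz":0.0004,"claw":0},{"wx":0,"wy":0,"wz":0,"dx":0,"dy":-0.002,"dz":0,"claw":0},{"wx":0,"wy":0,"wz":0,"dx":0,"dy":0,"dz":0,"claw":0}]'| egrep 'pos|wrist'
python3 -m creep '[{"wx":0,"wy":0,"wz":0,"dx":0.0005,"dy":-0.001,"dz":0,"claw":0},{"wx":0,"wy":0,"wz":0,"dx":0,"dy":0,"dz":0,"claw":0}]'| egrep 'pos|wrist'
python3 -m creep '[{"wx":0,"wy":0,"wz":0,"dx":0.0005,"dy":-0.001,"dz":0,"claw":0},{"wx":0,"wy":0,"wz":0,"dx":0,"dy":0,"dz":0,"claw":0}]'| egrep 'pos|wrist'
```

```text
tool_pos: [0.5978, 0.018, 0.0251]
wrist_force: [2.4, 5.1, 12.4]
tool_pos: [0.5978, 0.0172, 0.0251]
wrist_force: [5.1, 5.2, 11.5]
tool_pos: [0.5972, 0.0163, 0.0251]
wrist_force: [3.1, 6.7, 10.6]
```

```bash
python3 -m creep '[{"wx":0,"wy":0,"wz":0,"dx":0,"dy":-0.001,"dz":0.0004,"claw":0},{"wx":0,"wy":0,"wz":0,"dx":0,"dy":0,"dz":0,"claw":0}]'| egrep 'pos|wrist'
python3 -m creep '[{"wx":0,"wy":0,"wz":0,"dx":0.001,"dy":-0.001,"dz":0.0003,"claw":0},{"wx":0,"wy":0,"wz":0,"dx":0,"dy":0,"dz":0,"claw":0}]'| egrep 'pos|wrist'
python3 - <<'E'
from h import *
import pickle
s=snap("wrist");pickle.dump(s,open("w6.pkl","wb"))
np.set_printoptions(precision=4,suppress=True)
g=cv2.cvtColor(s["frame"],cv2.COLOR_BGR2GRAY)
for v in (110,200,280): print(v,g[v,165:215].tolist())
for u in (230,300,400): print(u,g[40:66,u].tolist())
E
```

```text
tool_pos: [0.5972, 0.0161, 0.0251]
wrist_force: [2.7, 8.2, 14.2]
tool_pos: [0.5969, 0.0155, 0.0251]
wrist_force: [3.8, 8.7, 14.7]
110 [163, 161, 161, 162, 160, 159, 160, 160, 162, 161, 162, 165, 166, 165, 164, 163, 161, 164, 163, 166, 170, 166, 166, 167, 123, 70, 69, 90, 176, 189, 185, 181, 181, 182, 182, 187, 183, 189, 187, 188, 185, 185, 188, 187, 185, 182, 182, 185, 185, 184]
200 [77, 106, 169, 164, 164, 164, 167, 164, 164, 161, 161, 161, 162, 163, 163, 163, 163, 164, 166, 163, 164, 166, 166, 168, 168, 169, 168, 167, 162, 165, 167, 169, 167, 170, 173, 146, 66, 76, 113, 186, 186, 184, 180, 184, 181, 185, 185, 184, 183, 185]
280 [68, 74, 70, 76, 72, 76, 75, 71, 71, 74, 72, 73, 72, 81, 128, 167, 164, 164, 164, 163, 164, 163, 161, 159, 160, 161, 161, 163, 162, 164, 165, 167, 166, 169, 167, 169, 167, 166, 165, 164, 165, 162, 165, 164, 164, 140, 62, 80, 139, 192]
230 [162, 164, 164, 162, 163, 164, 165, 164, 163, 166, 165, 169, 165, 169, 169, 170, 173, 111, 118, 170, 188, 184, 183, 183, 184, 183]
300 [168, 168, 168, 166, 166, 167, 168, 168, 166, 172, 170, 171, 171, 171, 172, 171, 176, 76, 155, 173, 183, 180, 183, 182, 180, 183]
400 [164, 165, 163, 162, 161, 163, 163, 165, 166, 166, 165, 168, 166, 165, 167, 166, 153, 73, 163, 182, 183, 181, 181, 180, 180, 181]
```

Both gaps now show only 1–3 px of dark, which is mostly parallax on the 3 mm taller stops. I'll seat it firmly with one more nudge diagonally into the corner.

```bash
python3 -m creep '[{"wx":0,"wy":0,"wz":0,"dx":0.002,"dy":-0.0005,"dz":0.0008,"claw":0},{"wx":0,"wy":0,"wz":0,"dx":0,"dy":0,"dz":0,"claw":0}]'| egrep 'pos|wrist'
python3 -m creep '[{"wx":0,"wy":0,"wz":0,"dx":0.001,"dy":-0.001,"dz":0.0003,"claw":0},{"wx":0,"wy":0,"wz":0,"dx":0,"dy":0,"dz":0,"claw":0}]'| egrep 'pos|wrist'
python3 -m creep '[{"wx":0,"wy":0,"wz":0,"dx":0,"dy":-0.002,"dz":0,"claw":0},{"wx":0,"wy":0,"wz":0,"dx":0,"dy":0,"dz":0,"claw":0}]'| egrep 'pos|wrist'
python3 - <<'E'
from h import *
import pickle
s=snap("wrist");pickle.dump(s,open("w6.pkl","wb"))
g=cv2.cvtColor(s["frame"],cv2.COLOR_BGR2GRAY)
for v in (110,200,280): print(v,g[v,183:217].tolist())
for u in (230,300,400): print(u,g[50:66,u].tolist())
E
```

```text
tool_pos: [0.5967, 0.0153, 0.0251]
wrist_force: [6.0, 9.6, 16.1]
tool_pos: [0.5961, 0.0145, 0.0251]
wrist_force: [6.1, 9.7, 17.5]
tool_pos: [0.5954, 0.013, 0.025]
wrist_force: [3.6, 9.3, 19.7]
110 [167, 166, 165, 162, 161, 162, 164, 168, 166, 167, 167, 168, 120, 69, 72, 104, 178, 187, 181, 181, 182, 183, 182, 185, 184, 187, 188, 187, 186, 187, 185, 186, 184, 183]
200 [160, 162, 161, 164, 164, 162, 166, 162, 167, 168, 167, 170, 166, 169, 163, 167, 165, 167, 168, 168, 170, 175, 166, 98, 71, 91, 151, 189, 184, 180, 183, 186, 182, 183]
280 [75, 111, 166, 163, 161, 161, 162, 163, 162, 160, 160, 159, 160, 161, 161, 162, 163, 164, 165, 163, 166, 166, 165, 168, 164, 164, 161, 162, 162, 163, 165, 164, 141, 70]
230 [165, 164, 164, 164, 164, 166, 165, 167, 169, 169, 171, 111, 126, 172, 188, 184]
300 [166, 169, 167, 168, 167, 171, 171, 170, 169, 171, 176, 99, 159, 178, 186, 186]
400 [162, 164, 164, 166, 164, 170, 167, 163, 163, 169, 151, 71, 160, 179, 184, 182]
```

The gap no longer changes and the fingers slip, so the blank is seated against both stops. Lift straight up, check it from above, and move on to the dial.

```bash
python3 -m creep '[{"wx":0,"wy":0,"wz":0,"dx":0,"dy":0,"dz":-0.004,"claw":0},{"wx":0,"wy":0,"wz":0,"dx":0,"dy":0,"dz":-0.02,"claw":0},{"wx":0,"wy":0,"wz":0,"dx":0,"dy":0,"dz":-0.04,"claw":0},{"wx":0,"wy":0,"wz":0,"dx":0,"dy":0,"dz":-0.04,"claw":0},{"wx":0,"wy":0,"wz":0,"dx":0,"dy":0,"dz":-0.04,"claw":0}]'| egrep 'pos|wrist'
python3 -m creep '[{"wx":0,"wy":0,"wz":0,"dx":0.01,"dy":0,"dz":-0.039,"claw":0},{"wx":0,"wy":0,"wz":0,"dx":0.01,"dy":0,"dz":-0.038,"claw":0},{"wx":0,"wy":0,"wz":0,"dx":0,"dy":0,"dz":0,"claw":0}]'| egrep 'pos|wrist'
python3 - <<'E'
from m import *
import pickle
s=snap("wrist");pickle.dump(s,open("w7.pkl","wb"))
g=cv2.cvtColor(s["frame"],cv2.COLOR_BGR2GRAY)
np.set_printoptions(precision=4,suppress=True)
for p in measure(s,(200,90,450,250)): print(p.min(0),p.max(0),len(p))
cv2.imwrite("pics/w7.png",cv2.resize(s["frame"][80:260,200:440],(800,600)))
E
python3 -m creep '[{"wx":0,"wy":0,"wz":0,"dx":0.001,"dy":0.04,"dz":0,"claw":0},{"wx":0,"wy":0,"wz":0,"dx":0.001,"dy":0.04,"dz":0,"claw":0},{"wx":0,"wy":0,"wz":0,"dx":0.001,"dy":0.04,"dz":0,"claw":0},{"wx":0,"wy":0,"wz":0,"dx":0.001,"dy":0.04,"dz":0,"claw":0},{"wx":0,"wy":0,"wz":0,"dx":0.001,"dy":0.04,"dz":0,"claw":0}]'| egrep 'pos'
python3 -m creep '[{"wx":0,"wy":0,"wz":0,"dx":0.002,"dy":0.04,"dz":0,"claw":0},{"wx":0,"wy":0,"wz":0,"dx":0.002,"dy":0.04,"dz":0,"claw":0},{"wx":0,"wy":0,"wz":0,"dx":0.002,"dy":0.04,"dz":0,"claw":0},{"wx":0,"wy":0,"wz":0,"dx":0.002,"dy":0.04,"dz":0,"claw":0},{"wx":0,"wy":0,"wz":0,"dx":0,"dy":0,"dz":0,"claw":1}]'| egrep 'pos'
python3 - <<'E'
from h import *
import pickle
s=snap("wrist");pickle.dump(s,open("w8.pkl","wb"))
cv2.imwrite("pics/w8.png",s["frame"]); print(read_state()["t"])
E
```

```text
tool_pos: [0.5876, 0.007, 0.1652]
wrist_force: [-0.1, -0.5, -0.3]
tool_pos: [0.5711, 0.0069, 0.2488]
wrist_force: [0.9, 0.3, 1.0]
[434. 152.] [449. 185.] 76
[263.  90.] [380. 221.] 477
[200.  90.] [242. 249.] 388
tool_pos: [0.5628, 0.2085, 0.2395]
tool_pos: [0.5514, 0.3774, 0.2383]
12.8
```

View pics/w7.png

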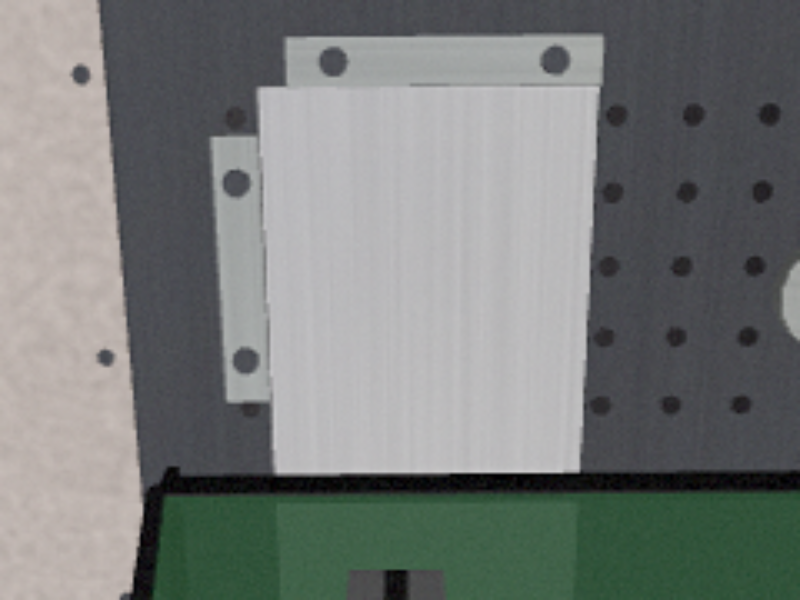

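View pics/w8.png

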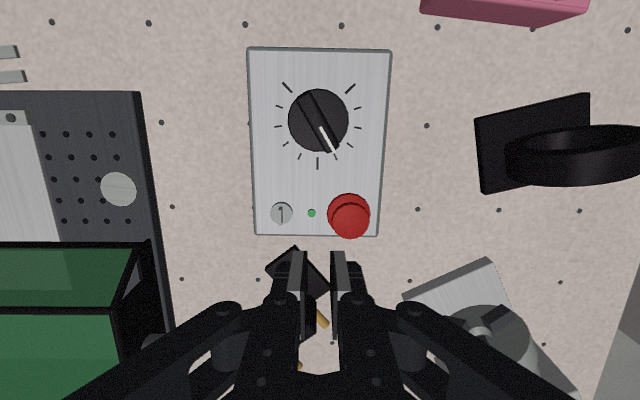

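The crop shows the blank flush against the front stop (edge at v≈85) and along the side stop. The second view shows the dial at (318,120). Its white pointer runs (320,127)→(336,152), the long tick 5 is at (318,163), and the e-stop is at (349,215). The pointer is near mark 3.8, so it needs a clockwise turn.

```bash
cat > d.py <<'E'
from h import *
def dial(s,c=None,r=55):
    f=s["frame"]; g=cv2.cvtColor(f,cv2.COLOR_BGR2GRAY)
    x0,y0,x1,y1=240,40,400,245
    m=((g<80)*255).astype(np.uint8)
    # skirt: biggest dark blob in the box panel
    roi=m[60:195,262:380]; n,l,st,ce=cv2.connectedComponentsWithStats(roi)
    i=1+np.argmax(st[1:,4]); 
    blob=(l==i).astype(np.uint8); cn=max(cv2.findContours(blob,cv2.RETR_EXTERNAL,cv2.CHAIN_APPROX_NONE)[0],key=cv2.contourArea)
    (cx,cy),rr=cv2.minEnclosingCircle(cn); cx+=262;cy+=60
    print("dial blob",cx,cy,rr,"at z.077",onz(s,cx,cy,.077)[:2])
    yy,xx=np.mgrid[:400,:640]; w=(np.hypot(xx-cx,yy-cy)<rr-1)&(g>135)
    pts=np.argwhere(w)[:,::-1].astype(float)
    P=np.array([onz(s,u,v,.107)[:2] for u,v in pts]); l=cv2.fitLine(P.astype(np.float32),cv2.DIST_L2,0,.001,.001).ravel()
    C=onz(s,cx,cy,.077)[:2]; d=l[:2]*np.sign((P.mean(0)-C)@l[:2])
    print("line n",len(P),"mean",P.mean(0),"dir deg (from +x, ccw)",np.degrees(np.arctan2(d[1],d[0])),"ends",P[(P@d).argmin()],P[(P@d).argmax()])
    b=P.mean(0)-C; print("offset of line from axis perp",b[0]*d[1]-b[1]*d[0])
E
python3 - <<'E'
from d import *
import pickle
np.set_printoptions(precision=4,suppress=True)
s=pickle.load(open("w8.pkl","rb")); dial(s)
for u,v in [(248,48),(391,51),(378,236),(255,235)]: print(onz(s,u,v,.069)[:2])
g=cv2.cvtColor(s["frame"],cv2.COLOR_BGR2GRAY)
# ticks
m=((g<110)*255).astype(np.uint8)[60:195,255:390]; n,l,st,ce=cv2.connectedComponentsWithStats(m)
for a,c in zip(st[1:],ce[1:]):
    if 5<a[4]<120: P=onz(s,c[0]+255,c[1]+60,.069)[:2]; print(a[4],c+[255,60],P)
print(read_state()["tool_pos"],read_state()["grip_width"])
E
```

```text
dial blob 318.5 121.0 32.73005676269531 at z.077 [0.4917 0.3779]
line n 203 mean [0.5017 0.3844] dir deg (from +x, ccw) 106.67662055051395 ends [0.4965 0.3529] [0.4833 0.4024]
offset of line from axis perp 0.011452688799372869
[0.4313 0.3159]
[0.4321 0.4404]
[0.6068 0.4408]
[0.6071 0.3139]
29 [286.7241  86.7586] [0.4626 0.349 ]
29 [350.  88.] [0.463  0.4059]
13 [278.8462 106.2308] [0.4795 0.3416]
12 [356.5833 107.75  ] [0.48   0.4126]
11 [277.8182 125.9091] [0.4971 0.3402]
11 [357.5455 127.3636] [0.4975 0.4144]
11 [285.1818 143.5455] [0.5133 0.3467]
10 [349.6 144.9] [0.5138 0.4076]
9 [299. 156.] [0.5249 0.3597]
7 [334.7143 156.1429] [0.5246 0.3938]
14 [317.0714 162.5714] [0.531 0.377]
26 [348.5    193.6923] [0.5618 0.4085]
[0.5527 0.3727 0.2382] 0.21463122015557293
```

Ticks and box corners agree on a dial axis at (0.4914, 0.3772), with the box square to the world. I'll fix the pointer mask, because stray panel pixels got in.

```bash
cat > d.py <<'E'
from h import *
C=np.array([.4914,.3772])
def pointer(s,thr=125):
    g=cv2.cvtColor(s["frame"],cv2.COLOR_BGR2GRAY)
    c=proj(s,[*C,.107])[0]; r=np.hypot(*(proj(s,[C[0]+.026,C[1],.107])[0]-c))
    yy,xx=np.mgrid[:400,:640]; pts=np.argwhere((np.hypot(xx-c[0],yy-c[1])<r+1)&(g>thr))[:,::-1]
    n,l,st,ce=cv2.connectedComponentsWithStats(((np.hypot(xx-c[0],yy-c[1])<r+1)&(g>thr)).astype(np.uint8))
    for i in range(1,n):
        if st[i,4]<8: continue
        p=np.argwhere(l==i)[:,::-1]; P=np.array([onz(s,u,v,.107)[:2] for u,v in p])
        L=cv2.fitLine(P.astype(np.float32),cv2.DIST_L2,0,.001,.001).ravel(); d=L[:2]*np.sign((P.mean(0)-C)@L[:2])
        b=P.mean(0)-C; a=np.degrees(np.arctan2(d[1],d[0]))
        print(len(P),"dir",a,"mark",5-a/27,"mean",b,"bearing",np.degrees(np.arctan2(b[1],b[0])),"perp",b[0]*d[1]-b[1]*d[0],"ext",np.ptp(P@d))
E
python3 - <<'E'
from d import *
import pickle
np.set_printoptions(precision=4,suppress=True)
pointer(pickle.load(open("w8.pkl","rb")))
E
```

```text
463 dir 89.97089223741666 mark 1.667744731947531 mean [0.0135 0.0001] bearing 0.41520033134927353 perp 0.013463947274745593 ext 0.05318602056430005
```

Run:
```python
from d import *
import pickle
np.set_printoptions(precision=4,suppress=True)
s=pickle.load(open("w8.pkl","rb"));g=cv2.cvtColor(s["frame"],cv2.COLOR_BGR2GRAY)
for v in range(122,158,2): print(v,g[v,312:348].tolist())
```

```text
122 [50, 49, 49, 47, 46, 51, 47, 42, 38, 44, 42, 34, 29, 18, 20, 12, 58, 52, 50, 47, 53, 54, 44, 50, 55, 46, 47, 44, 48, 47, 48, 45, 50, 45, 48, 37]
124 [43, 44, 49, 46, 53, 56, 46, 49, 43, 41, 34, 37, 37, 26, 25, 22, 20, 30, 53, 50, 56, 50, 53, 51, 48, 49, 50, 45, 43, 39, 48, 48, 47, 50, 46, 41]
126 [27, 35, 48, 51, 45, 47, 47, 71, 123, 159, 40, 36, 39, 41, 27, 15, 7, 18, 22, 52, 48, 50, 51, 52, 50, 43, 48, 47, 48, 45, 43, 51, 48, 45, 41, 69]
128 [13, 24, 43, 48, 52, 47, 74, 156, 209, 207, 200, 39, 34, 39, 42, 23, 22, 10, 21, 29, 53, 49, 42, 51, 52, 48, 44, 49, 46, 50, 48, 49, 46, 40, 36, 105]
130 [31, 15, 20, 36, 52, 50, 45, 75, 156, 206, 206, 202, 46, 38, 39, 33, 31, 28, 21, 19, 33, 47, 51, 54, 43, 48, 46, 53, 44, 52, 46, 49, 48, 38, 73, 157]
132 [58, 48, 11, 25, 33, 50, 48, 46, 75, 158, 207, 205, 203, 133, 33, 38, 38, 24, 25, 22, 17, 38, 49, 51, 52, 52, 47, 45, 53, 46, 48, 46, 42, 40, 107, 185]
134 [53, 56, 52, 5, 23, 29, 44, 49, 55, 41, 113, 208, 207, 199, 133, 35, 34, 37, 34, 24, 25, 15, 22, 53, 46, 46, 50, 49, 46, 49, 51, 37, 32, 107, 185, 181]
136 [56, 57, 55, 61, 17, 20, 34,
[... 1109 characters left out ...]
9, 38, 39, 34, 39, 36, 34, 39, 34, 37, 24, 22, 34, 51, 58, 45, 29, 109, 208, 204, 201, 161, 183, 181, 178, 179, 178, 175, 178, 180, 177, 179, 178, 175]
152 [183, 183, 189, 191, 190, 188, 184, 184, 185, 187, 184, 190, 180, 140, 68, 22, 27, 60, 114, 129, 187, 194, 203, 188, 175, 176, 176, 178, 179, 177, 178, 181, 177, 180, 178, 178]
154 [181, 177, 181, 182, 179, 177, 178, 178, 180, 177, 179, 182, 178, 178, 178, 182, 184, 183, 181, 182, 173, 108, 53, 132, 180, 178, 179, 178, 179, 175, 177, 182, 178, 175, 175, 176]
156 [177, 176, 179, 181, 182, 180, 179, 178, 177, 178, 178, 179, 179, 177, 177, 175, 179, 178, 179, 181, 183, 174, 117, 60, 135, 182, 179, 178, 180, 177, 179, 181, 177, 176, 176, 177]
```

```bash
cat > d.py <<'E'
from h import *
C=np.array([.4914,.3772])
def pointer(s,thr=196,rad=.03):
    g=cv2.cvtColor(s["frame"],cv2.COLOR_BGR2GRAY)
    c=proj(s,[*C,.107])[0]; r=np.hypot(*(proj(s,[C[0]+rad,C[1],.107])[0]-c))
    yy,xx=np.mgrid[:400,:640]; n,l,st,ce=cv2.connectedComponentsWithStats(((np.hypot(xx-c[0],yy-c[1])<r)&(g>thr)).astype(np.uint8))
    for i in range(1,n):
        if st[i,4]<12: continue
        p=np.argwhere(l==i)[:,::-1]; P=np.array([onz(s,u,v,.107)[:2] for u,v in p])
        L=cv2.fitLine(P.astype(np.float32),cv2.DIST_L2,0,.001,.001).ravel(); d=L[:2]*np.sign((P.mean(0)-C)@L[:2])
        b=P.mean(0)-C; a=np.degrees(np.arctan2(d[1],d[0]))
        print(len(P),"dir %.1f mark %.2f"%(a,5-a/27),"mean",b,"bearing %.1f"%np.degrees(np.arctan2(b[1],b[0])),"perp %.4f ext %.4f"%(b[0]*d[1]-b[1]*d[0],np.ptp(P@d)))
E
python3 - <<'E'
from d import *
import pickle
np.set_printoptions(precision=4,suppress=True)
pointer(pickle.load(open("w8.pkl","rb")))
E
```

```text
72 dir 31.2 mark 3.85 mean [0.0131 0.0079] bearing 31.2 perp -0.0000 ext 0.0236
```

The pointer reads mark 3.85 (31.2°) and its line passes exactly through the axis, so the fit is good. It needs +58° about tool z. First I'll align the fingers across the bar (−31.2°) above the dial.

```bash
python3 -m creep '[{"wx":0,"wy":0,"wz":0,"dx":0.031,"dy":0.002,"dz":0,"claw":0.6},{"wx":0,"wy":0,"wz":0,"dx":0.03,"dy":0.0025,"dz":0,"claw":0.6}]' 60 | grep pos
python3 -m creep '[{"wx":0,"wy":0,"wz":-6.24,"dx":0,"dy":0,"dz":0.018,"claw":0.6},{"wx":0,"wy":0,"wz":-6.24,"dx":0,"dy":0,"dz":0.018,"claw":0.6},{"wx":0,"wy":0,"wz":-6.24,"dx":0,"dy":0,"dz":0.018,"claw":0.6},{"wx":0,"wy":0,"wz":-6.24,"dx":0,"dy":0,"dz":0.018,"claw":0.6},{"wx":0,"wy":0,"wz":-6.24,"dx":0,"dy":0,"dz":0.018,"claw":0.6}]' | grep pos
python3 -m creep '[{"wx":0,"wy":0,"wz":0,"dx":0,"dy":0,"dz":0,"claw":0.6},{"wx":0,"wy":0,"wz":0,"dx":0,"dy":0,"dz":0,"claw":0.6}]'
python3 -c "
from d import *
st=read_state();e=np.array([*C,.083])-st['tool_pos'];print(st['t'],st['q'],'tool delta',st['tcp_rot'].T@e,'yaw y',np.degrees(np.arctan2(st['tcp_rot'][1,1],st['tcp_rot'][0,1])))"
```

```text
tool_pos: [0.4952, 0.3693, 0.2387]
tool_pos: [0.4947, 0.3698, 0.1491]
t: 13.55
tool_pos: [0.4947, 0.3698, 0.1496]
tcp_rot: [[-0.858, -0.514, -0.003], [-0.514, 0.858, -0.003], [0.004, -0.001, -1.0]]
wrist_force: [-0.1, 0.8, 0.6]
grip_width: 0.597
finger_force: 0.0
13.55 [-41.90430123  28.90196566   2.67298208 100.41145141  -1.64315231
  50.97657352  82.42247778] tool delta [-0.00129641  0.00807562  0.0665767 ] yaw y 120.94602806882794
```

```bash
python3 -m creep '[{"wx":0,"wy":0,"wz":0,"dx":-0.0013,"dy":0.008,"dz":0,"claw":0.6},{"wx":0,"wy":0,"wz":0,"dx":0,"dy":0,"dz":0.03,"claw":0.6},{"wx":0,"wy":0,"wz":0,"dx":0,"dy":0,"dz":0.02,"claw":0.6},{"wx":0,"wy":0,"wz":0,"dx":0,"dy":0,"dz":0.01,"claw":0.6},{"wx":0,"wy":0,"wz":0,"dx":0,"dy":0,"dz":0,"claw":0.6}]' 60 | egrep 'pos|wrist'
python3 -m creep '[{"wx":0,"wy":0,"wz":0,"dx":0,"dy":0,"dz":0.004,"claw":0.6},{"wx":0,"wy":0,"wz":0,"dx":0,"dy":0,"dz":0,"claw":0.6}]' | egrep 'pos|wrist'
python3 -c "
from d import *
st=read_state();e=np.array([*C,.083])-st['tool_pos'];print(st['t'],'tool delta',st['tcp_rot'].T@e,'yaw y',np.degrees(np.arctan2(st['tcp_rot'][1,1],st['tcp_rot'][0,1])))"
```

```text
tool_pos: [0.4912, 0.3791, 0.09]
wrist_force: [-0.5, 0.5, 0.2]
tool_pos: [0.4928, 0.38, 0.0883]
wrist_force: [-0.4, 0.1, -0.2]
14.1333 tool delta [ 0.00266921 -0.00169236  0.00531869] yaw y 121.17814649219716
```

```bash
python3 -m creep '[{"wx":0,"wy":0,"wz":0,"dx":0.0025,"dy":-0.0015,"dz":0.004,"claw":0.6},{"wx":0,"wy":0,"wz":0,"dx":0,"dy":0,"dz":0,"claw":0.6},{"wx":0,"wy":0,"wz":0,"dx":0,"dy":0,"dz":0,"claw":0.6}]' | egrep 'pos|wrist'
python3 -m creep '[{"wx":0,"wy":0,"wz":0,"dx":0,"dy":0,"dz":0,"claw":0},{"wx":0,"wy":0,"wz":0,"dx":0,"dy":0,"dz":0,"claw":0},{"wx":0,"wy":0,"wz":0,"dx":0,"dy":0,"dz":0,"claw":0},{"wx":0,"wy":0,"wz":0,"dx":0,"dy":0,"dz":0,"claw":0},{"wx":0,"wy":0,"wz":0,"dx":0,"dy":0,"dz":0,"claw":0}]' 60
python3 -c "
from d import *
st=read_state();e=np.array([*C,.083])-st['tool_pos'];print(st['t'],'tool delta',st['tcp_rot'].T@e,'yaw y',np.degrees(np.arctan2(st['tcp_rot'][1,1],st['tcp_rot'][0,1])))"
```

```text
tool_pos: [0.4911, 0.3767, 0.0839]
wrist_force: [0.4, -0.4, 0.8]
t: 14.8
tool_pos: [0.4913, 0.3765, 0.0838]
tcp_rot: [[-0.856, -0.518, 0.001], [-0.518, 0.856, -0.0], [-0.0, -0.0, -1.0]]
wrist_force: [0.3, -2.8, 3.6]
grip_width: 0.152
finger_force: 60.2
14.8 tool delta [-0.00043069  0.00054854  0.00083825] yaw y 121.17954444136228
```

The bar is gripped (opening ≈ 13 mm, 60 N) and centred to within 1 mm. Now turn.

```bash
python3 -m creep '[{"wx":0,"wy":0,"wz":5,"dx":0,"dy":0,"dz":0,"claw":0},{"wx":0,"wy":0,"wz":5,"dx":0,"dy":0,"dz":0,"claw":0},{"wx":0,"wy":0,"wz":5,"dx":0,"dy":0,"dz":0,"claw":0},{"wx":0,"wy":0,"wz":5,"dx":0,"dy":0,"dz":0,"claw":0},{"wx":0,"wy":0,"wz":5,"dx":0,"dy":0,"dz":0,"claw":0}]' | egrep 'rot|pos|force|width'
python3 -m creep '[{"wx":0,"wy":0,"wz":5,"dx":0,"dy":0,"dz":0,"claw":0},{"wx":0,"wy":0,"wz":5,"dx":0,"dy":0,"dz":0,"claw":0},{"wx":0,"wy":0,"wz":5,"dx":0,"dy":0,"dz":0,"claw":0},{"wx":0,"wy":0,"wz":5,"dx":0,"dy":0,"dz":0,"claw":0},{"wx":0,"wy":0,"wz":5,"dx":0,"dy":0,"dz":0,"claw":0}]' | egrep 'rot|pos|force|width'
python3 -m creep '[{"wx":0,"wy":0,"wz":5,"dx":0,"dy":0,"dz":0,"claw":0},{"wx":0,"wy":0,"wz":3.2,"dx":0,"dy":0,"dz":0,"claw":0},{"wx":0,"wy":0,"wz":0,"dx":0,"dy":0,"dz":0,"claw":0},{"wx":0,"wy":0,"wz":0,"dx":0,"dy":0,"dz":0,"claw":0}]' | egrep 'rot|pos|force|width'
python3 -c "
from d import *
st=read_state();print(st['t'],st['moment'],'yaw y',np.degrees(np.arctan2(st['tcp_rot'][1,1],st['tcp_rot'][0,1])))
s=snap('wrist');cv2.imwrite('pics/w9.png',s['frame'])"
```

```text
tool_pos: [0.4913, 0.3768, 0.0839]
tcp_rot: [[-0.995, -0.104, 0.001], [-0.104, 0.995, 0.0], [-0.001, 0.0, -1.0]]
wrist_force: [0.3, -2.5, 3.4]
grip_width: 0.151
finger_force: 60.2
tool_pos: [0.4913, 0.377, 0.0839]
tcp_rot: [[-0.945, 0.326, 0.001], [0.326, 0.945, 0.001], [-0.001, 0.001, -1.0]]
wrist_force: [0.4, -0.7, 3.9]
grip_width: 0.154
finger_force: 60.1
tool_pos: [0.4914, 0.377, 0.0839]
tcp_rot: [[-0.892, 0.452, 0.001], [0.452, 0.892, 0.0], [-0.001, 0.001, -1.0]]
wrist_force: [0.4, -1.7, 4.8]
grip_width: 0.151
finger_force: 60.3
15.9667 [-0.28589697 -0.12522568 -0.03101834] yaw y 63.09687595536825
```

```bash
python3 -m creep '[{"wx":0,"wy":0,"wz":0,"dx":0,"dy":0,"dz":0,"claw":0.6},{"wx":0,"wy":0,"wz":0,"dx":0,"dy":0,"dz":0,"claw":0.6},{"wx":0,"wy":0,"wz":0,"dx":0,"dy":0,"dz":0,"claw":0.6},{"wx":0,"wy":0,"wz":0,"dx":0,"dy":0,"dz":-0.02,"claw":0.6},{"wx":0,"wy":0,"wz":0,"dx":0,"dy":0,"dz":-0.03,"claw":0.6}]' | egrep 'pos|wrist|width'
python3 -m creep '[{"wx":0,"wy":0,"wz":-5.4,"dx":0,"dy":0,"dz":-0.02,"claw":0.6},{"wx":0,"wy":0,"wz":-5.4,"dx":0,"dy":0,"dz":-0.02,"claw":0.6},{"wx":0,"wy":0,"wz":-5.4,"dx":0,"dy":0,"dz":-0.02,"claw":0.6},{"wx":0,"wy":0,"wz":-5.4,"dx":0,"dy":0,"dz":-0.02,"claw":0.6},{"wx":0,"wy":0,"wz":-5.4,"dx":0,"dy":0,"dz":-0.02,"claw":0.6}]' | egrep 'pos|wrist'
python3 -m creep '[{"wx":0,"wy":0,"wz":0,"dx":-0.03,"dy":0,"dz":0,"claw":0.2},{"wx":0,"wy":0,"wz":0,"dx":-0.03,"dy":0,"dz":0,"claw":0.2},{"wx":0,"wy":0,"wz":0,"dx":0,"dy":0,"dz":0,"claw":0.2},{"wx":0,"wy":0,"wz":0,"dx":0,"dy":0,"dz":0,"claw":0.2}]' | egrep 'pos|wrist'
python3 - <<'E'
from d import *
import pickle
np.set_printoptions(precision=4,suppress=True)
s=snap("wrist");pickle.dump(s,open("w10.pkl","wb"));pointer(s);cv2.imwrite("pics/w10.png",s["frame"]);print(read_state()["t"])
sc=snap("scene")["frame"];S=pickle.load(open("s0.pkl","rb"))["scene"]["frame"]
d=cv2.absdiff(sc,S).max(2); n,l,st,ce=cv2.connectedComponentsWithStats((cv2.medianBlur(d,5)>30).astype(np.uint8))
for a in st[1:]:
    if a[4]>15: print("diff",a)
E
```

```text
tool_pos: [0.4886, 0.3754, 0.1305]
wrist_force: [0.4, -0.5, 0.8]
grip_width: 0.597
tool_pos: [0.4905, 0.3768, 0.2341]
wrist_force: [-0.0, 0.9, -0.2]
tool_pos: [0.5519, 0.3757, 0.2325]
wrist_force: [-0.5, 0.3, -0.3]
68 dir -26.9 mark 6.00 mean [ 0.014  -0.0068] bearing -25.9 perp -0.0003 ext 0.0237
17.2333
diff [ 373    0   73  250 9027]
diff [448   0  12  11  80]
diff [489   0  16   9  87]
diff [ 498    0  124  214 8770]
diff [372  32   4   6  18]
diff [365  38  24  36 268]
diff [269 195  43  46 791]
```

View pics/w10.png

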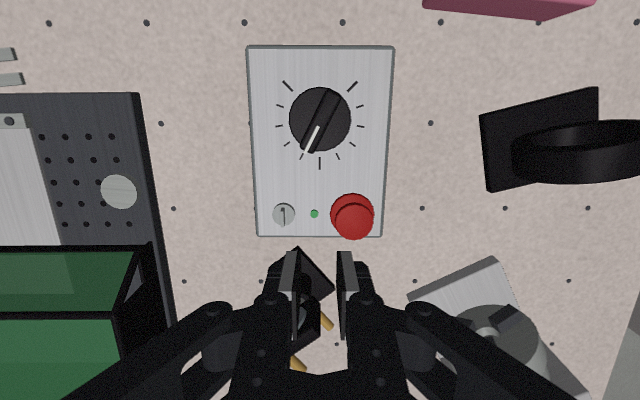

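The dial reads 6.00: its pointer at (312,138) is on the tick one clockwise of the long tick 5. The scene difference shows only the arm and the station changed. I'll do a final numeric flushness check from the close-up.

Run:
```python
from h import *
import pickle
s=pickle.load(open("w6.pkl","rb")); g=cv2.cvtColor(s["frame"],cv2.COLOR_BGR2GRAY).astype(float)
def cross(a,lo,hi,off):
    k=int(np.argmin(a[lo:hi]))+lo; m=120
    i=k
    while a[i]<m:i-=1
    A=i+(a[i]-m)/(a[i]-a[i+1])
    j=k
    while a[j]<m:j+=1
    B=j-(a[j]-m)/(a[j]-a[j-1]); return A,B
for v,lo,hi in((110,192,201),(150,195,210),(200,203,211),(240,205,218),(280,213,219)):
    A,B=cross(g[v],lo,hi,0); print("side",v,round(A,1),round(B,1),"gap mm",1e3*(onz(s,B,v,.025)-onz(s,A,v,.028))[1])
for u in(230,300,340,400,440):
    A,B=cross(g[:,u],57,66,0); print("front",u,round(A,1),round(B,1),"gap mm",1e3*(onz(s,u,B,.025)-onz(s,u,A,.028))[0])
```

```text
side 110 195.0 198.2 gap mm 0.26983016686139144
side 150 200.0 202.8 gap mm 0.1391843131750628
side 200 205.7 208.5 gap mm 0.21263679437081434
side 240 210.4 213.2 gap mm 0.2623235921172737
side 280 215.3 217.8 gap mm 0.16862926650845073
front 230 60.8 61.6 gap mm 0.02503792420094353
front 300 60.7 61.4 gap mm -0.024657445201969885
front 340 60.5 61.5 gap mm 0.1055131384523067
front 400 60.4 61.6 gap mm 0.16807916146144297
front 440 60.4 61.5 gap mm 0.1451752973138376
```

The gaps come out at 0.3 mm or less along both stops, which is within measurement noise. I'll raise the hand a little and hand in.

```bash
python3 -m creep '[{"wx":0,"wy":0,"wz":0,"dx":0,"dy":0,"dz":-0.03,"claw":0.2},{"wx":0,"wy":0,"wz":0,"dx":0,"dy":0,"dz":0,"claw":0.2},{"wx":0,"wy":0,"wz":0,"dx":0,"dy":0,"dz":0,"claw":0.2}]' | egrep 'pos|wrist'
python3 -c "
from bench import finish_job
print(finish_job())"
```

```text
tool_pos: [0.5506, 0.3781, 0.2652]
wrist_force: [-0.4, -0.7, -1.2]
the job is handed in; nothing more can be done
None
```

The job is handed in: the blank sits within about 0.3 mm of both stops (highest press read about 20 N), the dial reads 6.00, nothing else moved in the scene image, and the hand finished clear at about 18 s.

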